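# Clamp down a pressure canner's cover crosswise

## Robot

A 6-joint arm with a two-finger parallel gripper is mounted at the origin on a cart in front of the work surface, level with it; the furniture and walls round the work are solid. World frame = base frame: x ahead of the robot, y to its left, z up, the work surface at z = 0. Lengths are in m, angles in rad, forces in N, time in s.
With the tool pointing down it reaches from about 0.3 to 0.875 m from the base axis. Payload 6.4 kg.
Tool frame: the origin (TCP) lies between the finger pads; the fingertips stand 19 mm ahead of it and the grasp point (between the pads) is the TCP (ctrl.tips_ahead is the z of the fingertips in the tool frame, in m); z points along the fingers, y is the line along which they close (so a half turn about z gives the same grasp; the last joint's range is limited). The gripper opens to 85 mm and grips with 20 to 120 N. Pads are 22 mm wide; open, the fingers measure 114 mm over their backs; the gripper's body (76 mm by 85 mm) begins 54 mm behind the grasp point. The pads swing forward as they close: fully open they stand 13 mm farther back than shut.
Start: joints at [1.138, 0.181, 1.607, -0, 1.354, -0.206], TCP at [0.129, 0.56, 0.25] pointing down, gripper open.
Joint ranges: [-2.99, 2.99], [-0.89, 2.07], [0.3, 2.58], [-1.14, 4.28], [0, 2.63], [-3.12, 3.12]. Speed limits (rad/s): [2.57, 2.57, 3.01, 3.14, 3.14, 3.14].

## Interface

Orientations are given as a unit quaternion [w, x, y, z].
In Python, from bench import readout, vision, ctrl gives the robot as it stands.
- The arm moves only by the tool play_rows, never from a script. Its arguments are lists of equal length, an entry for each row: "xyz": the shift along the tool's x, y, z in mm, a list of three; "rot": the turn, a rotation vector about the tool's x, y, z in rad, a list of three; "grip": the opening, from 0 (shut) to 1 (fully open). In form: {"xyz": [[x, y, z], ...], "rot": [[rx, ry, rz], ...], "grip": [grip, ...]}. A call has exactly 10 rows; each row is the pose to reach, as a shift and turn from the pose commanded when the call began, along the tool's axes at that moment; what a row does not reach only later rows make up. A row lasts 1/8 s, in which the tool goes at most 62.5 mm and 10.7 degrees, less where a joint would pass 70% of its speed; a pose out of reach is approached as far as the arm can. A call with a gripper value outside its range is refused whole. The fingers move at their own pace and stop on an object; the grip force is fixed at half the most. Time passes only in rows, so rows that repeat a pose let the fingers close, or fill a call up. It gives the time, the measured TCP pose, the force, the opening and the grip force at its end, in the units of the state.
- readout.get_obs(): the state, without advancing time (a new reading comes with each control period).
- vision.camera(name): name is "scene" or "top" or "wrist"; returns a dict with "color" (480x640x3 uint8, red, green, blue), "depth" (480x640 float32, m along the optical axis (not along the pixel's ray), 0 where there is no reading), "camera_matrix" (3x3 intrinsics, pixels), "k1" (the pictures are not rectified: a ray, as slopes to the right and down, at radius r is drawn at 1 + k1 r^2 times it, then the intrinsics apply), "extrinsics" (4x4, takes a point from camera to world coordinates); the wrist camera has in their place "hand_eye" (4x4, takes a point from camera to tool coordinates, whose origin is the TCP and whose axes are the flange's). Camera axes: x right, y down, z forward; pixel columns grow to the right and rows downward; lengths in m; the calibration is good to about 2 mm. A picture is of the moment at which its call begins: read the wrist's pose just before it.
- ctrl.hand_in(): hands the job in; it is judged then, once.
The state is a dict: "time_s": time; "q": joint angles; "dq": joint speeds; "joint_efforts": joint torques, N m; "eef_pos": TCP position; "eef_rot": TCP orientation; "wrist_force": force on the tool from outside, world axes, zero at the start; "torque": the same for the moment, N m; "opening": opening from 0.0 (shut) to 1.0 (fully open); "grasp_force": force on a finger pad.
Only numpy, scipy, OpenCV 4.12 (cv2) and the standard library are available. Lean on these libraries where they do the work, as an engineer would, in place of code of your own. Each camera call takes 0.05 s, during which the arm holds its last target. There are 200 camera calls.

## Task

Screw the canner's cover down with its four wing knobs (clockwise), a little at a time and crosswise, always going from a knob to the one opposite: first bring all four part of the way down, about a seventh of a turn each, then go over them crosswise again and tighten each by feel until the cover sits on its metal seat and the knob is firm, about 0.18 N m above what it takes just to run it down, without overtightening any. The cover must go down without tipping more than one degree and end level, and the jars and the mug stay where they are.

Things in the scene. Friction and masses are not known exactly. Their poses are not given: they have to be found in the camera images.
- canner: Aluminium pressure canner fixed on the worktop: round pot, 197 mm wide, black side grips at its +x and -x, 165 mm high over the knobs. Origin: centre of its underside; z up. Four upright clamp bolts on a 105 mm radius round its z axis, at 45 (knob 0), 135 (1), 225 (2) and 315 (3) degrees from its x axis, anticlockwise from above: 0 is opposite 2, and 1 opposite 3.
- lid: Its aluminium cover, 197 mm wide, four forked lugs, upper face 10 mm above origin, steel weight in the middle (33 mm wide, top at 46 mm). Origin: centre of its underside, 111 mm up. It lies on a soft seal (20 N per mm in all) on which it sinks and tips; after 2.6 to 3.6 mm (each time different, not visible) it meets the metal seat and stops.
- knob0_grip (a point): Middle of the wing of knob 0: black upright bar 54 mm long (this point's x axis), 12 mm thick (y axis), 13 mm above and 16 mm below this point, both sides free; about 152 mm above the worktop, cover's face 31 mm below. Clockwise from above tightens: down 2.55 mm per rad (16 mm a turn). From the start 0.35 to 1.1 mm to touch, 1.55 to 2.6 rad to firm. Stays where left.
- clamp0: Steel foot of knob 0, a 26 mm disc that rides down with it and presses on the washers on the cover's lug. Origin: centre of its underside, 24 mm below the wing's middle. Turning takes 0.34 N m of friction + 0.00255 m x clamping force (about 190 N more per rad once seated); standing still the friction part drops by a varying amount. Firm: 70 N. Tightening the others eases it by about 20 N.
- knob1_grip (a point): Middle of the wing of knob 1: black upright bar 54 mm long (this point's x axis), 12 mm thick (y axis), 13 mm above and 16 mm below this point, both sides free; about 152 mm above the worktop, cover's face 31 mm below. Clockwise from above tightens: down 2.55 mm per rad (16 mm a turn). From the start 0.35 to 1.1 mm to touch, 1.55 to 2.6 rad to firm. Stays where left.
- clamp1: Steel foot of knob 1, a 26 mm disc that rides down with it and presses on the washers on the cover's lug. Origin: centre of its underside, 24 mm below the wing's middle. Turning takes 0.34 N m of friction + 0.00255 m x clamping force (about 190 N more per rad once seated); standing still the friction part drops by a varying amount. Firm: 70 N. Tightening the others eases it by about 20 N.
- knob2_grip (a point): Middle of the wing of knob 2: black upright bar 54 mm long (this point's x axis), 12 mm thick (y axis), 13 mm above and 16 mm below this point, both sides free; about 152 mm above the worktop, cover's face 31 mm below. Clockwise from above tightens: down 2.55 mm per rad (16 mm a turn). From the start 0.35 to 1.1 mm to touch, 1.55 to 2.6 rad to firm. Stays where left.
- clamp2: Steel foot of knob 2, a 26 mm disc that rides down with it and presses on the washers on the cover's lug. Origin: centre of its underside, 24 mm below the wing's middle. Turning takes 0.34 N m of friction + 0.00255 m x clamping force (about 190 N more per rad once seated); standing still the friction part drops by a varying amount. Firm: 70 N. Tightening the others eases it by about 20 N.
- knob3_grip (a point): Middle of the wing of knob 3: black upright bar 54 mm long (this point's x axis), 12 mm thick (y axis), 13 mm above and 16 mm below this point, both sides free; about 152 mm above the worktop, cover's face 31 mm below. Clockwise from above tightens: down 2.55 mm per rad (16 mm a turn). From the start 0.35 to 1.1 mm to touch, 1.55 to 2.6 rad to firm. Stays where left.
- clamp3: Steel foot of knob 3, a 26 mm disc that rides down with it and presses on the washers on the cover's lug. Origin: centre of its underside, 24 mm below the wing's middle. Turning takes 0.34 N m of friction + 0.00255 m x clamping force (about 190 N more per rad once seated); standing still the friction part drops by a varying amount. Firm: 70 N. Tightening the others eases it by about 20 N.
- jar_mustard: Glass jar with a red cap and a yellow filling, 66 mm wide, 100 mm high, standing right of the canner. Origin: centre of its underside.
- jar_honey: Smaller glass jar with a red cap, 62 mm wide, 86 mm high, standing right of the canner. Origin: centre of its underside.
- mug_2: Green mug, 81 x 89 x 72 mm, standing behind the canner. Origin: centre of its underside.

How it is judged:
On the way, in this order (a step that is already met when the one before it is completed fails the run):
1. two opposite knobs take up the cover first: each of them presses on it with more than 4 N while the other two still press with less than 2 N (((contact force between each of clamp0, clamp2 and lid above 4 N and contact force between each of clamp1, clamp3 and lid below 2 N) or (contact force between each of clamp1, clamp3 and lid above 4 N and contact force between each of clamp0, clamp2 and lid below 2 N))), for 0.2 s.
2. in the final round again two opposite knobs are firm first: both clamp with more than 40 N while the other two are still below 40 N (((contact force between each of clamp0, clamp2 and lid above 40 N and contact force between each of clamp1, clamp3 and lid below 40 N) or (contact force between each of clamp1, clamp3 and lid above 40 N and contact force between each of clamp0, clamp2 and lid below 40 N))), for 0.2 s.
At the end, for the whole second after the job is handed in: all four knobs are firm and at rest, each clamping the cover with 40 to 110 N (0.10 to 0.28 N m above its running friction), and the cover sits level within 0.005 rad (contact force between clamp0 and lid between 40 and 110 N and contact force between clamp1 and lid between 40 and 110 N and contact force between clamp2 and lid between 40 and 110 N and contact force between clamp3 and lid between 40 and 110 N and angle between lid's own z axis and vertical below 0.005 rad and angular speed of each of clamp0, clamp1, clamp2, clamp3 below 0.05 rad/s); the robot touches nothing.
It fails at once if the cover tips more than 0.0185 rad (1.06 degrees) out of level (angle between lid's own z axis and vertical above 0.0185 rad).
It fails at once if a knob is overtightened: it clamps with more than 130 N (contact force between any of clamp0, clamp1, clamp2, clamp3 and lid above 130 N).
It fails at once if a knob is already firm (more than 40 N) while another has not yet been brought part of the way down (by 1.2 mm, half a radian) (contact force between any of clamp0, clamp1, clamp2, clamp3 and lid above 40 N and distance of any of clamp0, clamp1, clamp2, clamp3 from where it was at the start of the episode below 0.0012 m).
It fails at once if a jar or the mug is pushed more than 30 mm or tipped over (distance of any of jar_mustard, jar_honey, mug_2 from where it was at the start of the episode above 0.03 m or angle between any of jar_mustard, jar_honey, mug_2's own z axis and vertical above 0.35 rad).
It also fails if it takes over 72 s, if anything falls off the work surface, if the arm or the gripper's body presses on something with over 40 N, if the wrist force passes 120 N, or if a joint passes its speed limit or range.

## Working session

There is one attempt and no reset: what is moved stays moved. The work goes in short steps, Python scripts to look and compute and a tool call to move; the robot and the scene stay as the last step left them, time stands still between calls to the robot, and variables do not carry over. Pictures are saved under pics/ and viewed, at most 10 in all, crops included, and the job is handed in when it is done.

Besides the shell and the picture viewer there is one more tool, called after "Emit:" in YAML: its name, and indented under it one key for each argument. play_rows: Moves the arm, as the interface text tells. Its arguments: {"type":"object","properties":{"xyz":{"type":"array","items":{"type":"array","items":{"type":"number"}}},"rot":{"type":"array","items":{"type":"array","items":{"type":"number"}}},"grip":{"type":"array","items":{"type":"number"}}},"required":["xyz","rot","grip"]}

```bash
mkdir -p pics; python3 - <<'E'
from bench import readout, vision, ctrl
import cv2,numpy as np
o=readout.get_obs();print({k:np.round(v,3) for k,v in o.items()},ctrl.tips_ahead)
for n in["top","scene"]:
    c=vision.camera(n);cv2.imwrite(f"pics/{n}0.png",c["color"][:,:,::-1]);np.savez(f"{n}0.npz",**c)
    print(n,c["camera_matrix"],c["k1"],np.round(c["extrinsics"],3))
E
```

```text
{'time_s': np.float64(0.0), 'q': array([ 1.138,  0.182,  1.608, -0.   ,  1.354, -0.206]), 'dq': array([-0.   , -0.   , -0.002,  0.   , -0.001,  0.   ]), 'joint_efforts': array([-2.0000e-03, -4.4488e+01, -3.5132e+01, -1.0000e-03,  9.0000e-03,
        0.0000e+00]), 'eef_pos': array([0.129, 0.56 , 0.249]), 'eef_rot': array([-0.   ,  0.113,  0.994, -0.001]), 'wrist_force': array([-0.249,  0.938, -0.274]), 'torque': array([0.019, 0.009, 0.023]), 'grasp_force': np.float64(0.0), 'opening': np.float64(0.998)} 0.019
top [[497.54891617   0.         312.67566841]
 [  0.         497.54891617 235.16634391]
 [  0.           0.           1.        ]] -0.09848204702362431 [[ 0.017 -0.988  0.151  0.435]
 [-0.999 -0.022 -0.031 -0.014]
 [ 0.034 -0.15  -0.988  0.955]
 [ 0.     0.     0.     1.   ]]
scene [[584.52635073   0.         322.99755344]
 [  0.         584.52635073 243.71498107]
 [  0.           0.           1.        ]] -0.16890441271443113 [[-0.978 -0.126  0.165  0.403]
 [-0.207  0.602 -0.771  0.862]
 [-0.002 -0.788 -0.615  0.81 ]
 [ 0.     0.     0.     1.   ]]
```

View pics/top0.png

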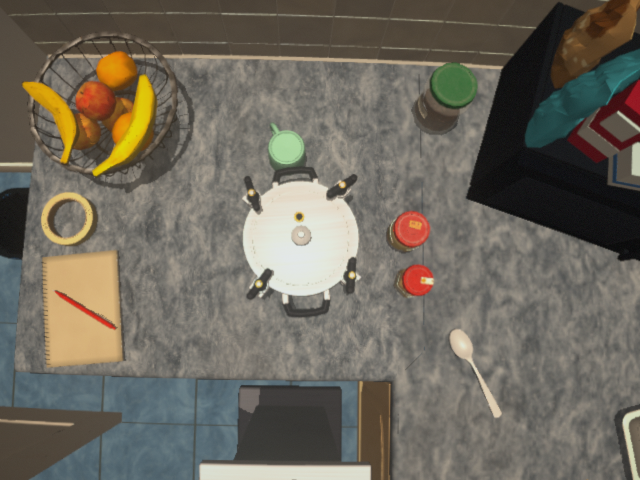

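The picture shows the canner at about (300,237) with black wings near (253,193), (342,187), (351,275) and (261,284). The jars are at (410,230) and (416,280), the mug at (286,150).

```bash
cat >h.py <<'E'
import numpy as np,cv2
def rays(uv,K,k1):
    p=(np.asarray(uv,float)-[K[0,2],K[1,2]])/[K[0,0],K[1,1]]
    q=p.copy()
    for _ in range(8): q=p/(1+k1*(q**2).sum(1,keepdims=True))
    return np.c_[q,np.ones(len(q))]
def onplane(uv,K,k1,T,z):
    d=rays(uv,K,k1)@T[:3,:3].T; o=T[:3,3]
    return o+d*((z-o[2])/d[:,2])[:,None]
E
python3 - <<'E'
from h import *
c=dict(np.load("top0.npz"));K,k1,T=c["camera_matrix"],float(c["k1"]),c["extrinsics"]
v,u=np.mgrid[:480,:640];uv=np.c_[u.ravel(),v.ravel()]
P=(rays(uv,K,k1)*c["depth"].reshape(-1,1))@T[:3,:3].T+T[:3,3]
P=P.reshape(480,640,3)
m=((P[...,2]>0.135)&(P[...,2]<0.175)&(c["color"].max(2)<75)).astype(np.uint8)
m[:150]=0;m[320:]=0;m[:,:220]=0;m[:,380:]=0
n,l,s,ce=cv2.connectedComponentsWithStats(m)
for i in range(1,n):
    if s[i,4]<25: continue
    p=P[l==i]; r=cv2.minAreaRect((p[:,:2]*1000).astype(np.float32))
    print(ce[i].round(),s[i,4],"z",np.percentile(p[:,2],[10,90]).round(3),"rect",np.round(r[0],1),np.round(r[1],1),round(r[2],1), "pc ",end="")
    w,V=np.linalg.eigh(np.cov(p[:,:2].T));print(np.degrees(np.arctan2(V[1,1],V[0,1])).round(1))
cen=onplane([[300,237]],K,k1,T,.121);print(cen)
cv2.imwrite("pics/crop.png",cv2.resize(c["color"][165:305,230:380,::-1],None,fx=4,fy=4,interpolation=cv2.INTER_CUBIC))
# jars/mug
for nm,q in dict(j1=(411,222),j2=(417,278),mug=(286,147)).items(): print(nm,P[q[1],q[0]].round(3))
E
```

```text
[342. 186.] 201 z [0.151 0.167] rect [638.2 -85.6] [13.3 56.6] 34.9 pc 126.1
[248. 182.] 71 z [0.163 0.168] rect [640.8  67.9] [19.6  9.3] 19.9 pc -162.8
[254. 201.] 96 z [0.137 0.167] rect [613.4  55.7] [32.3 17.2] 30.1 pc -160.2
[350. 277.] 183 z [0.152 0.167] rect [ 492.1 -100. ] [12.  56.1] 85.8 pc 175.3
[258. 286.] 170 z [0.153 0.167] rect [474.8  44.4] [12.4 54.7] 52.8 pc 142.5
[[ 0.55871663 -0.01892802  0.121     ]]
j1 [ 0.593 -0.214  0.101]
j2 [ 0.495 -0.227  0.087]
mug [0.735 0.01  0.069]
```

View pics/crop.png

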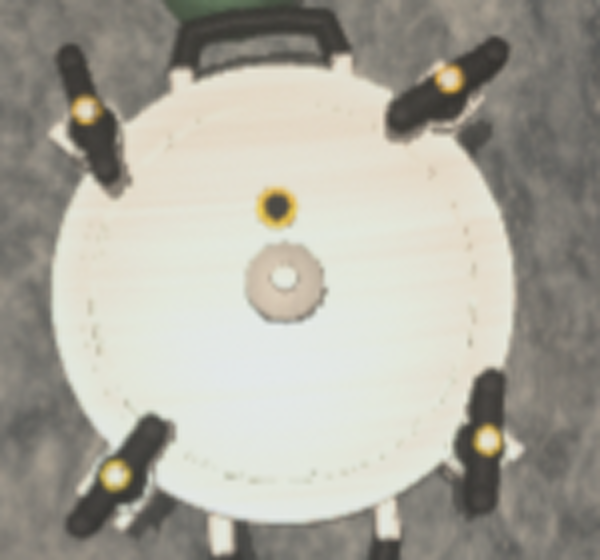

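The crop shows four wings with their bolt tops as bright dots, at crop pixels (86,108), (450,78), (488,440) and (115,475). From the measurements, the canner centre is about (0.5565,-0.0205), with a yaw of about 6.4 degrees. I'll go above it for a wrist look.

```bash
cat >>h.py <<'E'
def R(q): 
    from scipy.spatial.transform import Rotation as Ro
    return Ro.from_quat([q[1],q[2],q[3],q[0]]).as_matrix()
def psi_of(q): r=R(q); return np.arctan2(r[1,0],r[0,0])
def shift(p,psi,pt,psit):
    "tool-axes shift (mm) and turn (rad) from p,psi to pt,psit"
    d=(np.array(pt)-p)*1000; c,s=np.cos(psi),np.sin(psi)
    return np.round([c*d[0]+s*d[1], s*d[0]-c*d[1], -d[2]],1), round(psi-psit,3)
E
python3 - <<'E'
from h import *
from bench import readout
o=readout.get_obs();ps=psi_of(o["eef_rot"]);print(ps)
print(shift(o["eef_pos"],ps,[.51,-.02,.40],np.radians(142.5)))
E
```

```text
2.9148097816089713
(array([-501.5, -479.3, -150.6]), np.float64(0.428))
```

Emit:
play_rows:
  xyz:
    - [-42,-40,-20]
    - [-84,-80,-40]
    - [-126,-120,-60]
    - [-168,-160,-80]
    - [-210,-200,-100]
    - [-252,-240,-110]
    - [-294,-280,-120]
    - [-336,-320,-130]
    - [-378,-360,-140]
    - [-420,-400,-150]
  rot:
    - [0,0,0.04]
    - [0,0,0.08]
    - [0,0,0.12]
    - [0,0,0.16]
    - [0,0,0.2]
    - [0,0,0.25]
    - [0,0,0.3]
    - [0,0,0.35]
    - [0,0,0.4]
    - [0,0,0.428]
  grip: [1,1,1,1,1,1,1,1,1,1]

```text
time_s: 1.35
eef_pos: [0.4492, 0.0743, 0.4004]
eef_rot: [-0.0, 0.322, 0.947, 0.0]
wrist_force: [1.1, 0.1, 0.4]
opening: 1.004
grasp_force: 0.0
```

```bash
cat >look.py <<'E'
import sys
from h import *
from bench import readout, vision
def look(name):
    o=readout.get_obs();c=vision.camera("wrist")
    T=np.eye(4);T[:3,:3]=R(o["eef_rot"]);T[:3,3]=o["eef_pos"];T=T@c["hand_eye"]
    cv2.imwrite(f"pics/{name}.png",c["color"][:,:,::-1])
    np.savez(name+".npz",color=c["color"],depth=c["depth"],K=c["camera_matrix"],k1=c["k1"],T=T)
    print(o["eef_pos"].round(4),psi_of(o["eef_rot"]).round(4),o["q"].round(2),np.round(c["hand_eye"],3),o["torque"].round(3))
look(sys.argv[1])
E
python3 look.py w1
```

```text
[0.4492 0.0743 0.4004] 2.4853 [-0.1  -0.18  1.67  0.    1.65 -1.01] [[-0.    -0.949 -0.315  0.081]
 [ 1.    -0.    -0.001 -0.001]
 [ 0.    -0.315  0.949 -0.123]
 [ 0.     0.     0.     1.   ]] [ 0.022 -0.009  0.073]
```

View pics/w1.png

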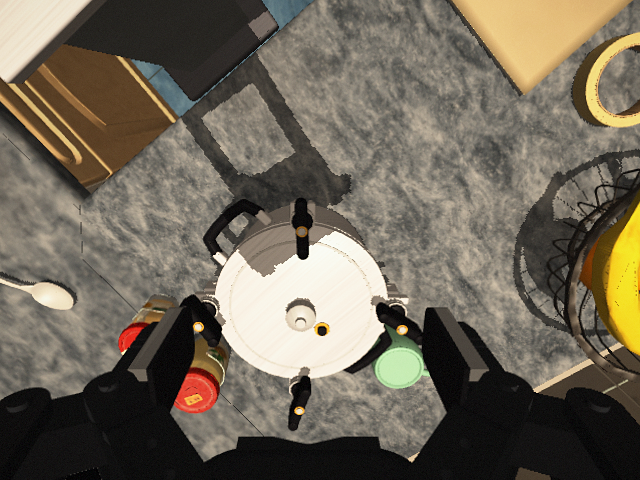

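The wrist view shows the four bolt tops at about (302,231) for knob 1, (198,327) knob 2, (402,329) knob 0 and (299,411) knob 3. I'll project them.

```bash
cat >meas.py <<'E'
from h import *
def meas(name,seeds,zt=.165):
    c=np.load(name+".npz");K,k1,T=c["K"],float(c["k1"]),c["T"];out={}
    hsv=cv2.cvtColor(c["color"],cv2.COLOR_RGB2HSV)
    v,u=np.mgrid[:480,:640];uv=np.c_[u.ravel(),v.ravel()]
    P=((rays(uv,K,k1)*c["depth"].reshape(-1,1))@T[:3,:3].T+T[:3,3]).reshape(480,640,3)
    dark=c["color"].max(2)<70
    for k,(a,b) in seeds.items():
        w=(abs(u-a)<9)&(abs(v-b)<9)
        m=w&(hsv[...,2]>150)&(hsv[...,1]>60)&(P[...,2]>.14)
        px=np.c_[u[m],v[m]].mean(0); z=np.median(P[m][:,2]); 
        pt=onplane([px],K,k1,T,z)[0]
        g=(P[...,2]>.155)&(P[...,2]<.172)&dark&(np.hypot(P[...,0]-pt[0],P[...,1]-pt[1])<.033)
        q=P[g][:,:2]; ww,V=np.linalg.eigh(np.cov(q.T))
        out[k]=pt; r=cv2.minAreaRect((q*1000).astype(np.float32))
        print(k,m.sum(),g.sum(),"bolt",pt.round(4),"rect",np.round(r[0],1),np.round(r[1],1),"ang",round(np.degrees(np.arctan2(V[1,1],V[0,1]))%180,1))
    return out
E
python3 - <<'E'
from meas import *
o=meas("w1",{0:(402,329),1:(302,231),2:(198,327),3:(299,411)})
A=np.array([o[i][:2] for i in range(4)]);c=A.mean(0);d=A-c
th=np.degrees(np.arctan2(d[:,1],d[:,0])-np.radians([45,135,225,315]));th=(th+180)%360-180
print(c,np.hypot(*d.T),th)
t=np.radians(th.mean()+np.array([45,135,225,315]));print((c+.105*np.c_[np.cos(t),np.sin(t)]).round(4))
E
```

```text
0 55 534 bolt [0.6229 0.0618 0.1641] rect [621.2  61.5] [57.2 12. ] ang 19.0
1 10 586 bolt [0.4762 0.0448 0.1642] rect [474.9  45. ] [11.8 57.7] ang 145.0
2 50 507 bolt [ 0.4918 -0.1024  0.1643] rect [ 491.4 -101.5] [11.8 57.9] ang 173.5
3 40 451 bolt [ 0.6392 -0.0862  0.1642] rect [638.8 -86.1] [12.3 59. ] ang 124.1
[ 0.55752476 -0.02050105] [0.10507046 0.10426926 0.10498325 0.1047815 ] [6.54592449 6.21764185 6.26665439 6.17087477]
[[ 0.6232  0.0614]
 [ 0.4756  0.0451]
 [ 0.4919 -0.1024]
 [ 0.6395 -0.0862]]
```

Emit:
play_rows:
  xyz:
    - [-20,-4,55]
    - [-38.6,-7.5,110]
    - [-38.6,-7.5,165]
    - [-38.6,-7.5,215]
    - [-38.6,-7.5,240]
    - [-38.6,-7.5,247]
    - [-38.6,-7.5,247]
    - [-38.6,-7.5,247]
    - [-38.6,-7.5,247]
    - [-38.6,-7.5,247]
  rot:
    - [0,0,-0.028]
    - [0,0,-0.028]
    - [0,0,-0.028]
    - [0,0,-0.028]
    - [0,0,-0.028]
    - [0,0,-0.028]
    - [0,0,-0.028]
    - [0,0,-0.028]
    - [0,0,-0.028]
    - [0,0,-0.028]
  grip: [0.45,0.45,0.45,0.45,0.45,0.45,0.45,0,0,0]

```text
time_s: 2.65
eef_pos: [0.4768, 0.0459, 0.158]
eef_rot: [0.003, 0.308, 0.951, -0.0]
wrist_force: [-9.4, -1.7, 24.4]
opening: 0.124
grasp_force: 92.1
```

```bash
cat >st.py <<'E'
from h import *
from bench import readout
o=readout.get_obs()
print("t",round(o["time_s"],2),"p",o["eef_pos"].round(4),"psi",psi_of(o["eef_rot"]).round(4),"F",o["wrist_force"].round(1),"T",o["torque"].round(3),"tau6",o["joint_efforts"][5].round(3),"q6",o["q"][5].round(2),"dq6",o["dq"][5].round(3),"op",round(float(o["opening"]),3),"gf",round(float(o["grasp_force"]),1))
E
python3 st.py
```

```text
t 2.65 p [0.4768 0.0459 0.158 ] psi 2.5158 F [-9.4 -1.7 24.4] T [-0.273  1.562  0.194] tau6 0.237 q6 -1.1 dq6 0.001 op 0.124 gf 92.1
```

Emit:
play_rows:
  xyz:
    - [-0.3,0.7,-2.5]
    - [-0.5,1.3,-5]
    - [-0.5,1.3,-5]
    - [-0.5,1.3,-4.5]
    - [-0.5,1.3,-4.1]
    - [-0.5,1.3,-3.7]
    - [-0.5,1.3,-3.3]
    - [-0.5,1.3,-2.8]
    - [-0.5,1.3,-2.8]
    - [-0.5,1.3,-2.8]
  rot:
    - [0,0,0]
    - [0,0,0]
    - [0,0,0.1]
    - [0,0,0.25]
    - [0,0,0.4]
    - [0,0,0.55]
    - [0,0,0.7]
    - [0,0,0.85]
    - [0,0,0.87]
    - [0,0,0.87]
  grip: [0,0,0,0,0,0,0,0,0,0]

```text
time_s: 3.9
eef_pos: [0.4765, 0.0458, 0.1562]
eef_rot: [0.002, 0.68, 0.733, -0.001]
wrist_force: [4.1, -7.5, -12.0]
opening: 0.123
grasp_force: 74.1
```

```bash
python3 st.py
```

```text
t 3.9 p [0.4765 0.0458 0.1562] psi 1.6454 F [  4.1  -7.5 -12. ] T [-1.333 -0.77   0.371] tau6 0.474 q6 -0.22 dq6 -0.006 op 0.123 gf 74.1
```

Emit:
play_rows:
  xyz:
    - [0,0,0]
    - [0,0,0]
    - [0,0,-50]
    - [-36,38,-50]
    - [-72,76,-50]
    - [-108,115,-50]
    - [-143,153,-50]
    - [-143,153,-20]
    - [-143,153,-2]
    - [-143,153,-2]
  rot:
    - [0,0,0]
    - [0,0,0]
    - [0,0,0]
    - [0,0,-0.14]
    - [0,0,-0.28]
    - [0,0,-0.42]
    - [0,0,-0.535]
    - [0,0,-0.535]
    - [0,0,-0.535]
    - [0,0,-0.535]
  grip: [0.45,0.45,0.45,0.45,0.45,0.45,0.45,0.45,0.45,0.45]

```text
time_s: 5.15
eef_pos: [0.6374, -0.0829, 0.1563]
eef_rot: [-0.002, 0.462, 0.887, -0.0]
wrist_force: [-0.1, 0.1, 0.2]
opening: 0.445
grasp_force: 0.0
```

```bash
python3 st.py
```

```text
t 5.15 p [ 0.6374 -0.0829  0.1563] psi 2.1803 F [-0.1  0.1  0.2] T [-0.043  0.013 -0.053] tau6 0.001 q6 -0.92 dq6 0.0 op 0.445 gf 0.0
```

Emit:
play_rows:
  xyz:
    - [-3.7,0,-0.7]
    - [-3.7,0,-0.7]
    - [-3.7,0,-0.7]
    - [-3.7,0,-0.7]
    - [-3.7,0,-0.3]
    - [-3.7,0,0.1]
    - [-3.7,0,0.5]
    - [-3.7,0,1.0]
    - [-3.7,0,1.5]
    - [-3.7,0,1.5]
  rot:
    - [0,0,0]
    - [0,0,0]
    - [0,0,0]
    - [0,0,0]
    - [0,0,0.17]
    - [0,0,0.34]
    - [0,0,0.51]
    - [0,0,0.68]
    - [0,0,0.85]
    - [0,0,0.87]
  grip: [0.45,0,0,0,0,0,0,0,0,0]

```text
time_s: 6.4
eef_pos: [0.6404, -0.0874, 0.1582]
eef_rot: [0.0, 0.794, 0.609, -0.001]
wrist_force: [-7.6, -1.0, 9.7]
opening: 0.126
grasp_force: 59.8
```

```bash
python3 st.py; python3 - <<'E'
from h import *
# planned commanded chain: knob3 end -> knob0
p=[.6395,-.0859,.1548];ps=2.1803-.87
print(ps,shift(p,ps,[.6232,.0617,.157],np.radians(19+180)))
p=[.6232,.0617,.1548];ps=np.radians(199)-.87
print(ps,shift(p,ps,[.4922,-.1019,.157],np.radians(174.5)))
p=[.4922,-.1019,.1548];ps=np.radians(174.5)-.87
print(ps)
E
```

```text
t 6.4 p [ 0.6404 -0.0874  0.1582] psi 1.3084 F [-7.6 -1.   9.7] T [-0.157  1.271  0.328] tau6 0.79 q6 -0.06 dq6 0.109 op 0.126 gf 59.8
1.3102999999999998 (array([138.4, -53.8,  -2.2]), np.float64(-2.163))
2.603205211468716 (array([  28.6, -207.6,   -2.2]), np.float64(-0.442))
2.175599544730105
```

Emit:
play_rows:
  xyz:
    - [0,0,0]
    - [0,0,0]
    - [0,0,-50]
    - [28,-11,-50]
    - [56,-22,-50]
    - [84,-33,-50]
    - [112,-44,-50]
    - [138.4,-53.8,-50]
    - [138.4,-53.8,-50]
    - [138.4,-53.8,-50]
  rot:
    - [0,0,0]
    - [0,0,0]
    - [0,0,0]
    - [0,0,-0.18]
    - [0,0,-0.36]
    - [0,0,-0.54]
    - [0,0,-0.72]
    - [0,0,-0.9]
    - [0,0,-1.08]
    - [0,0,-1.26]
  grip: [0.45,0.45,0.45,0.45,0.45,0.45,0.45,0.45,0.45,0.45]

```text
time_s: 7.65
eef_pos: [0.6247, 0.0614, 0.2063]
eef_rot: [-0.0, 0.278, 0.96, 0.0]
wrist_force: [0.5, -0.3, -0.0]
opening: 0.449
grasp_force: 0.0
```

Emit:
play_rows:
  xyz:
    - [0,0,0]
    - [0,0,0]
    - [0,0,0]
    - [0,0,0]
    - [0,0,10]
    - [0,0,30]
    - [0,0,46]
    - [0,0,46]
    - [0,0,46]
    - [0,0,46]
  rot:
    - [0,0,-0.18]
    - [0,0,-0.36]
    - [0,0,-0.54]
    - [0,0,-0.72]
    - [0,0,-0.903]
    - [0,0,-0.903]
    - [0,0,-0.903]
    - [0,0,-0.903]
    - [0,0,-0.903]
    - [0,0,-0.903]
  grip: [0.45,0.45,0.45,0.45,0.45,0.45,0.45,0.45,0.45,0.45]

```text
time_s: 8.9
eef_pos: [0.6254, 0.0606, 0.1614]
eef_rot: [0.001, -0.165, 0.986, -0.0]
wrist_force: [0.1, -0.1, 0.0]
opening: 0.453
grasp_force: 0.0
```

```bash
python3 st.py; python3 look.py w2
```

```text
t 8.9 p [0.6254 0.0606 0.1614] psi -2.8108 F [ 0.1 -0.1  0. ] T [ 0.05  -0.035 -0.022] tau6 0.01 q6 -1.99 dq6 -0.003 op 0.453 gf 0.0
[0.6254 0.0606 0.1614] -2.8108 [-0.09  0.38  1.54  0.    1.22 -1.99] [[-0.    -0.949 -0.315  0.082]
 [ 1.    -0.001  0.001 -0.001]
 [-0.001 -0.315  0.949 -0.123]
 [ 0.     0.     0.     1.   ]] [ 0.05  -0.035 -0.022]
```

View pics/w2.png

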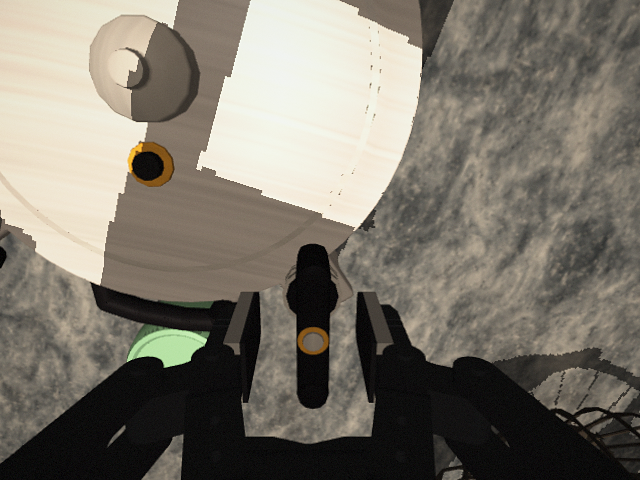

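The wing stands centred between the open fingers, with its bolt top at (313,340). I'll compute the correction from that.

```bash
python3 - <<'E'
from h import *
c=np.load("w2.npz")
pt=onplane([[313.5,341]],c["K"],float(c["k1"]),c["T"],.1641)[0];print(pt, c["depth"][341,313])
e=onplane([[312,250],[312,402]],c["K"],float(c["k1"]),c["T"],.1641);d=e[1]-e[0];print(e,np.degrees(np.arctan2(d[1],d[0])))
print(shift([.6254,.0606,.1614],-2.8108,[pt[0],pt[1],.157],-2.8108))
E
```

```text
[0.62385156 0.0614351  0.1641    ] 0.13869978
[[0.59171873 0.04974433 0.1641    ]
 [0.64870402 0.06948748 0.1641    ]] 19.109173345949543
(array([1.2, 1.3, 4.4]), 0.0)
```

Emit:
play_rows:
  xyz:
    - [1,1.2,3]
    - [1,1.2,3]
    - [1,1.2,3]
    - [1,1.2,3]
    - [1,1.2,3.4]
    - [1,1.2,3.8]
    - [1,1.2,4.2]
    - [1,1.2,4.7]
    - [1,1.2,5.2]
    - [1,1.2,5.2]
  rot:
    - [0,0,0]
    - [0,0,0]
    - [0,0,0]
    - [0,0,0]
    - [0,0,0.17]
    - [0,0,0.34]
    - [0,0,0.51]
    - [0,0,0.68]
    - [0,0,0.85]
    - [0,0,0.87]
  grip: [0.45,0,0,0,0,0,0,0,0,0]

```text
time_s: 10.2
eef_pos: [0.6239, 0.062, 0.1568]
eef_rot: [0.001, 0.267, 0.964, 0.0]
wrist_force: [-2.1, 1.6, 6.1]
opening: 0.128
grasp_force: 60.7
```

```bash
python3 st.py
```

```text
t 10.2 p [0.6239 0.062  0.1568] psi 2.6014 F [-2.1  1.6  6.1] T [0.282 0.357 0.374] tau6 0.771 q6 -1.12 dq6 0.107 op 0.128 gf 60.7
```

Emit:
play_rows:
  xyz:
    - [0,0,0]
    - [0,0,0]
    - [0,0,-50]
    - [7,-52,-50]
    - [14,-104,-50]
    - [22,-156,-50]
    - [29,-208,-50]
    - [29,-208,-20]
    - [29,-208,-2]
    - [29,-208,-2]
  rot:
    - [0,0,0]
    - [0,0,0]
    - [0,0,0]
    - [0,0,-0.12]
    - [0,0,-0.24]
    - [0,0,-0.36]
    - [0,0,-0.443]
    - [0,0,-0.443]
    - [0,0,-0.443]
    - [0,0,-0.443]
  grip: [0.45,0.45,0.45,0.45,0.45,0.45,0.45,0.45,0.45,0.45]

```text
time_s: 11.45
eef_pos: [0.4906, -0.1019, 0.1559]
eef_rot: [-0.002, 0.048, 0.999, 0.001]
wrist_force: [-0.8, -0.1, 0.3]
opening: 0.449
grasp_force: 0.0
```

```bash
python3 st.py; python3 look.py w3; python3 - <<'E'
from h import *
c=np.load("w3.npz");h=cv2.cvtColor(c["color"],cv2.COLOR_RGB2HSV)
m=np.zeros((480,640),bool);m[310:375,280:350]=1
m&=(h[...,0]>8)&(h[...,0]<25)&(h[...,1]>120)&(h[...,2]>120)
v,u=np.nonzero(m);print(len(u),u.min(),u.max(),v.min(),v.max())
uv=[[(u.min()+u.max())/2,(v.min()+v.max())/2]]
print(onplane(uv,c["K"],float(c["k1"]),c["T"],.1641))
E
```

```text
t 11.45 p [ 0.4906 -0.1019  0.1559] psi 3.0454 F [-0.8 -0.1  0.3] T [0.045 0.017 0.   ] tau6 -0.002 q6 -1.92 dq6 0.001 op 0.449 gf 0.0
[ 0.4906 -0.1019  0.1559] 3.0454 [-0.44  0.13  1.87 -0.    1.14 -1.92] [[-0.    -0.949 -0.315  0.082]
 [ 1.    -0.001  0.    -0.001]
 [-0.001 -0.315  0.949 -0.123]
 [ 0.     0.     0.     1.   ]] [0.045 0.017 0.   ]
325 293 323 345 371
[[ 0.49261636 -0.10311399  0.1641    ]]
```

Emit:
play_rows:
  xyz:
    - [-2,-0.5,-2]
    - [-2,-0.5,-2]
    - [-2,-0.5,-2]
    - [-2,-0.5,-2]
    - [-2,-0.5,-1.6]
    - [-2,-0.5,-1.2]
    - [-2,-0.5,-0.8]
    - [-2,-0.5,-0.3]
    - [-2,-0.5,0.2]
    - [-2,-0.5,0.2]
  rot:
    - [0,0,0]
    - [0,0,0]
    - [0,0,0]
    - [0,0,0]
    - [0,0,0.17]
    - [0,0,0.34]
    - [0,0,0.51]
    - [0,0,0.68]
    - [0,0,0.85]
    - [0,0,0.87]
  grip: [0.45,0,0,0,0,0,0,0,0,0]

```text
time_s: 12.75
eef_pos: [0.494, -0.1034, 0.1583]
eef_rot: [0.001, 0.465, 0.885, -0.001]
wrist_force: [-3.1, -0.3, 6.7]
opening: 0.127
grasp_force: 59.4
```

```bash
python3 st.py; python3 - <<'E'
from h import *
p=[.4925,-.1026,.1557];ps=3.0454-.87
for t in([.6239,.0617,.157],2.6024),([.4766,.0458,.157],1.643),([.640,-.087,.157],1.310): print(t,shift(p,ps,*t))
E
```

```text
t 12.75 p [ 0.494  -0.1034  0.1583] psi 2.1745 F [-3.1 -0.3  6.7] T [-0.123  0.56   0.372] tau6 0.77 q6 -1.04 dq6 0.11 op 0.127 gf 59.4
([0.6239, 0.0617, 0.157], 2.6024) (array([ 60.5, 201.5,  -1.3]), -0.427)
([0.4766, 0.0458, 0.157], 1.643) (array([131.1,  71.3,  -1.3]), 0.532)
([0.64, -0.087, 0.157], 1.31) (array([-71. , 130.2,  -1.3]), 0.865)
```

Emit:
play_rows:
  xyz:
    - [0,0,0]
    - [0,0,0]
    - [0,0,-50]
    - [15,50,-50]
    - [30,100,-50]
    - [45,150,-50]
    - [60.5,201.5,-50]
    - [60.5,201.5,-20]
    - [60.5,201.5,-1.5]
    - [60.5,201.5,-1.5]
  rot:
    - [0,0,0]
    - [0,0,0]
    - [0,0,0]
    - [0,0,-0.11]
    - [0,0,-0.22]
    - [0,0,-0.33]
    - [0,0,-0.427]
    - [0,0,-0.427]
    - [0,0,-0.427]
    - [0,0,-0.427]
  grip: [0.45,0.45,0.45,0.45,0.45,0.45,0.45,0.45,0.45,0.45]

```text
time_s: 14.0
eef_pos: [0.6234, 0.0612, 0.1563]
eef_rot: [-0.002, 0.266, 0.964, -0.0]
wrist_force: [-0.5, -1.0, 0.1]
opening: 0.446
grasp_force: 0.0
```

```bash
python3 st.py; python3 - <<'E'
from h import *
from bench import readout
o=readout.get_obs();print(shift(o["eef_pos"],psi_of(o["eef_rot"]),[.6239,.0617,.156],2.6024))
E
```

```text
t 14.0 p [0.6234 0.0612 0.1563] psi 2.6022 F [-0.5 -1.   0.1] T [ 0.014  0.028 -0.024] tau6 -0.002 q6 -1.12 dq6 -0.0 op 0.446 gf 0.0
(array([-0.2,  0.7,  0.3]), np.float64(-0.0))
```

Emit:
play_rows:
  xyz:
    - [-0.2,0.7,0]
    - [-0.2,0.7,0]
    - [-0.2,0.7,0]
    - [-0.2,0.7,0.2]
    - [-0.2,0.7,0.4]
    - [-0.2,0.7,0.6]
    - [-0.2,0.7,0.8]
    - [-0.2,0.7,1.0]
    - [-0.2,0.7,1.2]
    - [-0.2,0.7,1.4]
  rot:
    - [0,0,0]
    - [0,0,0]
    - [0,0,0]
    - [0,0,0.08]
    - [0,0,0.16]
    - [0,0,0.24]
    - [0,0,0.32]
    - [0,0,0.4]
    - [0,0,0.48]
    - [0,0,0.56]
  grip: [0,0,0,0,0,0,0,0,0,0]

```text
time_s: 15.25
eef_pos: [0.6254, 0.0603, 0.1588]
eef_rot: [0.001, 0.523, 0.852, -0.001]
wrist_force: [-7.3, -7.8, 8.4]
opening: 0.121
grasp_force: 60.4
```

```bash
python3 st.py
```

```text
t 15.25 p [0.6254 0.0603 0.1588] psi 2.0404 F [-7.3 -7.8  8.4] T [-1.191  1.139  0.345] tau6 -0.443 q6 -0.56 dq6 0.635 op 0.121 gf 60.4
```

Emit:
play_rows:
  xyz:
    - [0,0,-1]
    - [0,0,-1]
    - [0,0,-1]
    - [0,0,-0.8]
    - [0,0,-0.8]
    - [0,0,-0.6]
    - [0,0,-0.5]
    - [0,0,-0.4]
    - [0,0,-0.3]
    - [0,0,-0.2]
  rot:
    - [0,0,0.04]
    - [0,0,0.08]
    - [0,0,0.12]
    - [0,0,0.16]
    - [0,0,0.2]
    - [0,0,0.24]
    - [0,0,0.28]
    - [0,0,0.32]
    - [0,0,0.36]
    - [0,0,0.4]
  grip: [0,0,0,0,0,0,0,0,0,0]

```text
time_s: 16.5
eef_pos: [0.6247, 0.06, 0.1579]
eef_rot: [0.0, 0.682, 0.732, -0.002]
wrist_force: [-6.7, -7.1, 5.2]
opening: 0.126
grasp_force: 59.9
```

```bash
python3 st.py
```

```text
t 16.5 p [0.6247 0.06   0.1579] psi 1.6419 F [-6.7 -7.1  5.2] T [-1.417  1.04   0.518] tau6 0.077 q6 -0.16 dq6 0.319 op 0.126 gf 59.9
```

Emit:
play_rows:
  xyz:
    - [0,0,0]
    - [0,0,0]
    - [0,0,-50]
    - [-39,-36,-50]
    - [-78,-72,-50]
    - [-117,-107,-50]
    - [-155,-142,-50]
    - [-155,-142,-20]
    - [-155,-142,-2]
    - [-155,-142,-2]
  rot:
    - [0,0,0]
    - [0,0,0]
    - [0,0,0]
    - [0,0,-0.14]
    - [0,0,-0.28]
    - [0,0,-0.42]
    - [0,0,-0.533]
    - [0,0,-0.533]
    - [0,0,-0.533]
    - [0,0,-0.533]
  grip: [0.45,0.45,0.45,0.45,0.45,0.45,0.45,0.45,0.45,0.45]

```text
time_s: 17.75
eef_pos: [0.4944, -0.1023, 0.1584]
eef_rot: [-0.001, 0.464, 0.886, 0.0]
wrist_force: [0.5, 0.7, -0.6]
opening: 0.45
grasp_force: 0.0
```

```bash
python3 st.py; python3 - <<'E'
from h import *
from bench import readout
o=readout.get_obs();print(shift(o["eef_pos"],psi_of(o["eef_rot"]),[.493,-.103,.157],2.1754))
E
```

```text
t 17.75 p [ 0.4944 -0.1023  0.1584] psi 2.1757 F [ 0.5  0.7 -0.6] T [ 0.045  0.04  -0.025] tau6 -0.002 q6 -1.04 dq6 0.001 op 0.45 gf 0.0
(array([ 0.3, -1.5,  1.4]), np.float64(0.0))
```

Emit:
play_rows:
  xyz:
    - [0.3,-1.3,0]
    - [0.3,-1.3,0]
    - [0.3,-1.3,0]
    - [0.3,-1.3,0.2]
    - [0.3,-1.3,0.4]
    - [0.3,-1.3,0.6]
    - [0.3,-1.3,0.8]
    - [0.3,-1.3,1.0]
    - [0.3,-1.3,1.2]
    - [0.3,-1.3,1.4]
  rot:
    - [0,0,0]
    - [0,0,0]
    - [0,0,0]
    - [0,0,0.08]
    - [0,0,0.16]
    - [0,0,0.24]
    - [0,0,0.32]
    - [0,0,0.4]
    - [0,0,0.48]
    - [0,0,0.56]
  grip: [0,0,0,0,0,0,0,0,0,0]

```text
time_s: 19.0
eef_pos: [0.4934, -0.104, 0.1593]
eef_rot: [0.0, 0.692, 0.722, -0.001]
wrist_force: [-8.4, -2.8, 8.9]
opening: 0.122
grasp_force: 60.0
```

```bash
python3 st.py
```

```text
t 19.0 p [ 0.4934 -0.104   0.1593] psi 1.6144 F [-8.4 -2.8  8.9] T [-0.436  1.373  0.449] tau6 -0.425 q6 -0.48 dq6 0.633 op 0.122 gf 60.0
```

Emit:
play_rows:
  xyz:
    - [0,0,0]
    - [0,0,0]
    - [0,0,0]
    - [0,0,0]
    - [0,0,0.1]
    - [0,0,0.1]
    - [0,0,0.2]
    - [0,0,0.2]
    - [0,0,0.3]
    - [0,0,0.3]
  rot:
    - [0,0,0.015]
    - [0,0,0.03]
    - [0,0,0.045]
    - [0,0,0.06]
    - [0,0,0.075]
    - [0,0,0.09]
    - [0,0,0.105]
    - [0,0,0.12]
    - [0,0,0.135]
    - [0,0,0.15]
  grip: [0,0,0,0,0,0,0,0,0,0]

```text
time_s: 20.25
eef_pos: [0.4932, -0.104, 0.1589]
eef_rot: [0.0, 0.743, 0.669, -0.001]
wrist_force: [-8.9, -2.8, 9.8]
opening: 0.125
grasp_force: 60.1
```

```bash
python3 st.py
```

```text
t 20.25 p [ 0.4932 -0.104   0.1589] psi 1.4667 F [-8.9 -2.8  9.8] T [-0.488  1.56   0.461] tau6 0.297 q6 -0.34 dq6 0.119 op 0.125 gf 60.1
```

Emit:
play_rows:
  xyz:
    - [0,0,0]
    - [0,0,0]
    - [0,0,0]
    - [0,0,0]
    - [0,0,0.1]
    - [0,0,0.1]
    - [0,0,0.2]
    - [0,0,0.2]
    - [0,0,0.3]
    - [0,0,0.4]
  rot:
    - [0,0,0.02]
    - [0,0,0.04]
    - [0,0,0.06]
    - [0,0,0.08]
    - [0,0,0.1]
    - [0,0,0.12]
    - [0,0,0.14]
    - [0,0,0.16]
    - [0,0,0.18]
    - [0,0,0.2]
  grip: [0,0,0,0,0,0,0,0,0,0]

```text
time_s: 21.5
eef_pos: [0.4928, -0.104, 0.1585]
eef_rot: [-0.0, 0.806, 0.592, -0.002]
wrist_force: [-10.7, -2.6, 10.9]
opening: 0.127
grasp_force: 60.4
```

```bash
python3 st.py
```

```text
t 21.5 p [ 0.4928 -0.104   0.1585] psi 1.2667 F [-10.7  -2.6  10.9] T [-0.459  1.773  0.511] tau6 0.306 q6 -0.14 dq6 0.159 op 0.127 gf 60.4
```

Emit:
play_rows:
  xyz:
    - [0,0,0.2]
    - [0,0,0.2]
    - [0,0,0.2]
    - [0,0,0.2]
    - [0,0,0.2]
    - [0,0,0.2]
    - [0,0,0.2]
    - [0,0,-50]
    - [0,0,-50]
    - [0,0,-50]
  rot:
    - [0,0,0.02]
    - [0,0,0.04]
    - [0,0,0.06]
    - [0,0,0.06]
    - [0,0,0.06]
    - [0,0,0.06]
    - [0,0,0.06]
    - [0,0,0.06]
    - [0,0,-0.12]
    - [0,0,-0.3]
  grip: [0,0,0,0,0.45,0.45,0.45,0.45,0.45,0.45]

```text
time_s: 22.75
eef_pos: [0.4945, -0.1034, 0.2082]
eef_rot: [0.001, 0.707, 0.707, 0.0]
wrist_force: [-0.5, 0.2, -0.4]
opening: 0.45
grasp_force: 0.0
```

```bash
python3 st.py; python3 - <<'E'
from h import *
from bench import readout
o=readout.get_obs();print(shift(o["eef_pos"],1.267+.3,[.6242,.061,.1565],1.642))
E
```

```text
t 22.75 p [ 0.4945 -0.1034  0.2082] psi 1.5718 F [-0.5  0.2 -0.4] T [-0.016 -0.035 -0.002] tau6 1.931 q6 -0.44 dq6 -1.429 op 0.45 gf 0.0
(array([164.9, 129.1,  51.7]), -0.075)
```

Emit:
play_rows:
  xyz:
    - [41,32,0]
    - [82,64,0]
    - [123,96,0]
    - [165,129,0]
    - [165,129,30]
    - [165,129,51]
    - [165,129,51]
    - [165,129,51]
    - [165,129,51]
    - [165,129,51]
  rot:
    - [0,0,-0.03]
    - [0,0,-0.075]
    - [0,0,-0.075]
    - [0,0,-0.075]
    - [0,0,-0.075]
    - [0,0,-0.075]
    - [0,0,-0.075]
    - [0,0,-0.075]
    - [0,0,-0.075]
    - [0,0,-0.075]
  grip: [0.45,0.45,0.45,0.45,0.45,0.45,0.45,0,0,0]

```text
time_s: 24.0
eef_pos: [0.6243, 0.0608, 0.1579]
eef_rot: [0.001, 0.682, 0.732, 0.0]
wrist_force: [-3.4, -0.5, 6.0]
opening: 0.124
grasp_force: 59.4
```

```bash
python3 st.py
```

```text
t 24.0 p [0.6243 0.0608 0.1579] psi 1.6412 F [-3.4 -0.5  6. ] T [-0.06   0.477  0.385] tau6 0.378 q6 -0.16 dq6 0.002 op 0.124 gf 59.4
```

Emit:
play_rows:
  xyz:
    - [0,0,-1]
    - [0,0,-1]
    - [0,0,-1]
    - [0,0,-1]
    - [0,0,-1]
    - [0,0,-1]
    - [0,0,-1]
    - [0,0,-1]
    - [0,0,-1]
    - [0,0,-1]
  rot:
    - [0,0,0]
    - [0,0,0.005]
    - [0,0,0.01]
    - [0,0,0.015]
    - [0,0,0.02]
    - [0,0,0.025]
    - [0,0,0.03]
    - [0,0,0.035]
    - [0,0,0.045]
    - [0,0,0.055]
  grip: [0,0,0,0,0,0,0,0,0,0]

```text
time_s: 25.25
eef_pos: [0.6242, 0.0609, 0.1578]
eef_rot: [0.001, 0.702, 0.712, 0.0]
wrist_force: [0.8, -2.0, 5.1]
opening: 0.124
grasp_force: 59.8
```

```bash
python3 st.py
```

```text
t 25.25 p [0.6242 0.0609 0.1578] psi 1.5853 F [ 0.8 -2.   5.1] T [-0.295 -0.154  0.629] tau6 0.436 q6 -0.11 dq6 0.079 op 0.124 gf 59.8
```

Emit:
play_rows:
  xyz:
    - [0,0,0]
    - [0,0,0]
    - [0,0,0]
    - [0,0,0]
    - [0,0,0]
    - [0,0,0]
    - [0,0,0]
    - [0,0,0]
    - [0,0,0]
    - [0,0,0]
  rot:
    - [0,0,-0.05]
    - [0,0,-0.1]
    - [0,0,-0.14]
    - [0,0,-0.14]
    - [0,0,-0.13]
    - [0,0,-0.12]
    - [0,0,-0.11]
    - [0,0,-0.1]
    - [0,0,-0.09]
    - [0,0,-0.08]
  grip: [0,0,0,0,0,0,0,0,0,0]

```text
time_s: 26.5
eef_pos: [0.6243, 0.0608, 0.158]
eef_rot: [0.001, 0.673, 0.74, 0.0]
wrist_force: [0.2, -2.0, 5.6]
opening: 0.126
grasp_force: 59.8
```

```bash
python3 st.py
```

```text
t 26.5 p [0.6243 0.0608 0.158 ] psi 1.6652 F [ 0.2 -2.   5.6] T [-0.303 -0.099  0.541] tau6 0.407 q6 -0.19 dq6 0.08 op 0.126 gf 59.8
```

Emit:
play_rows:
  xyz:
    - [0,0,0]
    - [0,0,0]
    - [0,0,-50]
    - [0,-50,-50]
    - [-1,-100,-50]
    - [-1.3,-148,-50]
    - [-1.3,-148,-25]
    - [-1.3,-148,1]
    - [-1.3,-148,1]
    - [-1.3,-148,1]
  rot:
    - [0,0,0]
    - [0,0,0]
    - [0,0,0]
    - [0,0,0.022]
    - [0,0,0.022]
    - [0,0,0.022]
    - [0,0,0.022]
    - [0,0,0.022]
    - [0,0,0.022]
    - [0,0,0.022]
  grip: [0.45,0.45,0.45,0.45,0.45,0.45,0.45,0.45,0.45,0.45]

```text
time_s: 27.75
eef_pos: [0.4769, 0.0457, 0.1569]
eef_rot: [0.0, 0.681, 0.732, 0.0]
wrist_force: [0.1, -0.5, 0.4]
opening: 0.45
grasp_force: 0.0
```

```bash
python3 st.py;  python3 - <<'E'
from h import *
from bench import readout
o=readout.get_obs();print(shift(o["eef_pos"],psi_of(o["eef_rot"]),[.4766,.0458,.157],1.643))
E
```

```text
t 27.75 p [0.4769 0.0457 0.1569] psi 1.6437 F [ 0.1 -0.5  0.4] T [ 0.003 -0.008  0.073] tau6 0.002 q6 -0.23 dq6 0.001 op 0.45 gf 0.0
(array([ 0.1, -0.3, -0.1]), np.float64(0.001))
```

Emit:
play_rows:
  xyz:
    - [0,0,0]
    - [0,0,0]
    - [0,0,0]
    - [0,0,0]
    - [0,0,0]
    - [0,0,0]
    - [0,0,0.1]
    - [0,0,0.3]
    - [0,0,0.5]
    - [0,0,0.6]
  rot:
    - [0,0,0]
    - [0,0,0]
    - [0,0,0]
    - [0,0,0.07]
    - [0,0,0.14]
    - [0,0,0.21]
    - [0,0,0.28]
    - [0,0,0.35]
    - [0,0,0.42]
    - [0,0,0.49]
  grip: [0,0,0,0,0,0,0,0,0,0]

```text
time_s: 29.0
eef_pos: [0.4767, 0.0456, 0.1563]
eef_rot: [0.0, 0.839, 0.545, -0.0]
wrist_force: [-0.0, -1.1, 0.3]
opening: 0.129
grasp_force: 58.3
```

```bash
python3 st.py
```

```text
t 29.0 p [0.4767 0.0456 0.1563] psi 1.1524 F [-0.  -1.1  0.3] T [-0.069  0.117  0.405] tau6 -0.397 q6 0.27 dq6 0.556 op 0.129 gf 58.3
```

Emit:
play_rows:
  xyz:
    - [0,0,0]
    - [0,0,0]
    - [0,0,0]
    - [0,0,0]
    - [0,0,0.1]
    - [0,0,0.1]
    - [0,0,0.2]
    - [0,0,0.2]
    - [0,0,0.3]
    - [0,0,0.3]
  rot:
    - [0,0,0.015]
    - [0,0,0.03]
    - [0,0,0.045]
    - [0,0,0.06]
    - [0,0,0.075]
    - [0,0,0.09]
    - [0,0,0.105]
    - [0,0,0.12]
    - [0,0,0.135]
    - [0,0,0.15]
  grip: [0,0,0,0,0,0,0,0,0,0]

```text
time_s: 30.25
eef_pos: [0.4767, 0.0456, 0.1559]
eef_rot: [0.0, 0.877, 0.481, 0.0]
wrist_force: [-3.1, -1.6, 6.2]
opening: 0.126
grasp_force: 59.1
```

```bash
python3 st.py
```

```text
t 30.25 p [0.4767 0.0456 0.1559] psi 1.0031 F [-3.1 -1.6  6.2] T [-0.28   0.398  0.387] tau6 0.184 q6 0.41 dq6 0.12 op 0.126 gf 59.1
```

Emit:
play_rows:
  xyz:
    - [0,0,0]
    - [0,0,0]
    - [0,0,0]
    - [0,0,0]
    - [0,0,0.1]
    - [0,0,0.1]
    - [0,0,0.2]
    - [0,0,0.2]
    - [0,0,0.3]
    - [0,0,0.3]
  rot:
    - [0,0,0.015]
    - [0,0,0.03]
    - [0,0,0.045]
    - [0,0,0.06]
    - [0,0,0.075]
    - [0,0,0.09]
    - [0,0,0.105]
    - [0,0,0.12]
    - [0,0,0.135]
    - [0,0,0.15]
  grip: [0,0,0,0,0,0,0,0,0,0]

```text
time_s: 31.5
eef_pos: [0.4767, 0.0456, 0.1555]
eef_rot: [0.0, 0.91, 0.414, 0.0]
wrist_force: [-2.7, -2.1, 5.4]
opening: 0.127
grasp_force: 59.2
```

```bash
python3 st.py
```

```text
t 31.5 p [0.4767 0.0456 0.1555] psi 0.8531 F [-2.7 -2.1  5.4] T [-0.281  0.418  0.395] tau6 0.225 q6 0.56 dq6 0.119 op 0.127 gf 59.2
```

Emit:
play_rows:
  xyz:
    - [0,0,0]
    - [0,0,0]
    - [0,0,0]
    - [0,0,0]
    - [0,0,0.1]
    - [0,0,0.1]
    - [0,0,0.2]
    - [0,0,0.2]
    - [0,0,0.3]
    - [0,0,0.3]
  rot:
    - [0,0,0.01]
    - [0,0,0.02]
    - [0,0,0.03]
    - [0,0,0.04]
    - [0,0,0.05]
    - [0,0,0.06]
    - [0,0,0.07]
    - [0,0,0.08]
    - [0,0,0.09]
    - [0,0,0.1]
  grip: [0,0,0,0,0,0,0,0,0,0]

```text
time_s: 32.75
eef_pos: [0.4767, 0.0456, 0.1553]
eef_rot: [0.0, 0.93, 0.368, 0.0]
wrist_force: [-3.2, -2.6, 6.2]
opening: 0.126
grasp_force: 59.3
```

```bash
python3 st.py
```

```text
t 32.75 p [0.4767 0.0456 0.1553] psi 0.7533 F [-3.2 -2.6  6.2] T [-0.331  0.433  0.431] tau6 0.31 q6 0.66 dq6 0.079 op 0.126 gf 59.3
```

Emit:
play_rows:
  xyz:
    - [0,0,0]
    - [0,0,0]
    - [0,0,0]
    - [0,0,0]
    - [0,0,0.1]
    - [0,0,0.1]
    - [0,0,0.2]
    - [0,0,0.2]
    - [0,0,0.3]
    - [0,0,0.3]
  rot:
    - [0,0,0.01]
    - [0,0,0.02]
    - [0,0,0.03]
    - [0,0,0.04]
    - [0,0,0.05]
    - [0,0,0.06]
    - [0,0,0.07]
    - [0,0,0.08]
    - [0,0,0.09]
    - [0,0,0.1]
  grip: [0,0,0,0,0,0,0,0,0,0]

```text
time_s: 34.0
eef_pos: [0.4767, 0.0456, 0.155]
eef_rot: [0.0, 0.947, 0.321, 0.0]
wrist_force: [-2.8, -2.2, 6.3]
opening: 0.125
grasp_force: 59.5
```

```bash
python3 st.py
```

```text
t 34.0 p [0.4767 0.0456 0.155 ] psi 0.6534 F [-2.8 -2.2  6.3] T [-0.345  0.553  0.468] tau6 0.344 q6 0.76 dq6 0.08 op 0.125 gf 59.5
```

Emit:
play_rows:
  xyz:
    - [0,0,0]
    - [0,0,0]
    - [0,0,-50]
    - [12,51,-50]
    - [24,102,-50]
    - [36,153,-50]
    - [49,204.5,-50]
    - [49,204.5,-20]
    - [49,204.5,-2]
    - [49,204.5,-2]
  rot:
    - [0,0,0]
    - [0,0,0]
    - [0,0,0]
    - [0,0,-0.17]
    - [0,0,-0.34]
    - [0,0,-0.51]
    - [0,0,-0.657]
    - [0,0,-0.657]
    - [0,0,-0.657]
    - [0,0,-0.657]
  grip: [0.45,0.45,0.45,0.45,0.45,0.45,0.45,0.45,0.45,0.45]

```text
time_s: 35.25
eef_pos: [0.638, -0.0858, 0.1541]
eef_rot: [-0.002, 0.793, 0.61, -0.001]
wrist_force: [-0.4, 0.1, 0.6]
opening: 0.453
grasp_force: 0.0
```

```bash
python3 st.py;  python3 - <<'E'
from h import *
from bench import readout
o=readout.get_obs();print(shift(o["eef_pos"],psi_of(o["eef_rot"]),[.6403,-.0872,.157],1.310))
E
```

```text
t 35.25 p [ 0.638  -0.0858  0.1541] psi 1.3109 F [-0.4  0.1  0.6] T [ 0.047  0.011 -0.022] tau6 0.002 q6 -0.06 dq6 -0.001 op 0.453 gf 0.0
(array([-0.7,  2.5, -2.9]), np.float64(0.001))
```

Emit:
play_rows:
  xyz:
    - [-0.7,2.5,-2.5]
    - [-0.7,2.5,-2.5]
    - [-0.7,2.5,-2.5]
    - [-0.7,2.5,-2.5]
    - [-0.7,2.5,-2.3]
    - [-0.7,2.5,-2.1]
    - [-0.7,2.5,-1.9]
    - [-0.7,2.5,-1.7]
    - [-0.7,2.5,-1.5]
    - [-0.7,2.5,-1.3]
  rot:
    - [0,0,0]
    - [0,0,0]
    - [0,0,0]
    - [0,0,0.08]
    - [0,0,0.16]
    - [0,0,0.24]
    - [0,0,0.32]
    - [0,0,0.4]
    - [0,0,0.48]
    - [0,0,0.54]
  grip: [0,0,0,0,0,0,0,0,0,0]

```text
time_s: 36.5
eef_pos: [0.6399, -0.087, 0.1596]
eef_rot: [-0.001, 0.927, 0.376, -0.002]
wrist_force: [-13.5, 3.4, 8.3]
opening: 0.121
grasp_force: 60.2
```

```bash
python3 st.py
```

```text
t 36.5 p [ 0.6399 -0.087   0.1596] psi 0.7703 F [-13.5   3.4   8.3] T [0.499 2.214 0.358] tau6 -0.205 q6 0.48 dq6 0.47 op 0.121 gf 60.2
```

Emit:
play_rows:
  xyz:
    - [0,0,0]
    - [0,0,0]
    - [0,0,0]
    - [0,0,0]
    - [0,0,0.1]
    - [0,0,0.1]
    - [0,0,0.2]
    - [0,0,0.2]
    - [0,0,0.3]
    - [0,0,0.3]
  rot:
    - [0,0,0.01]
    - [0,0,0.02]
    - [0,0,0.03]
    - [0,0,0.04]
    - [0,0,0.05]
    - [0,0,0.06]
    - [0,0,0.07]
    - [0,0,0.08]
    - [0,0,0.09]
    - [0,0,0.1]
  grip: [0,0,0,0,0,0,0,0,0,0]

```text
time_s: 37.75
eef_pos: [0.6397, -0.0869, 0.1593]
eef_rot: [-0.001, 0.944, 0.33, -0.002]
wrist_force: [-13.4, 3.2, 8.5]
opening: 0.126
grasp_force: 60.3
```

```bash
python3 st.py
```

```text
t 37.75 p [ 0.6397 -0.0869  0.1593] psi 0.6723 F [-13.4   3.2   8.5] T [0.524 2.254 0.372] tau6 0.255 q6 0.58 dq6 0.08 op 0.126 gf 60.3
```

Emit:
play_rows:
  xyz:
    - [0,0,0]
    - [0,0,0]
    - [0,0,0]
    - [0,0,0]
    - [0,0,0.1]
    - [0,0,0.1]
    - [0,0,0.2]
    - [0,0,0.2]
    - [0,0,0.3]
    - [0,0,0.3]
  rot:
    - [0,0,0.02]
    - [0,0,0.03]
    - [0,0,0.04]
    - [0,0,0.05]
    - [0,0,0.06]
    - [0,0,0.07]
    - [0,0,0.08]
    - [0,0,0.09]
    - [0,0,0.1]
    - [0,0,0.11]
  grip: [0,0,0,0,0,0,0,0,0,0]

```text
time_s: 39.0
eef_pos: [0.6396, -0.0868, 0.159]
eef_rot: [-0.001, 0.961, 0.277, -0.002]
wrist_force: [-14.1, 4.3, 9.7]
opening: 0.124
grasp_force: 60.4
```

```bash
python3 st.py
```

```text
t 39.0 p [ 0.6396 -0.0868  0.159 ] psi 0.5624 F [-14.1   4.3   9.7] T [0.661 2.4   0.366] tau6 0.287 q6 0.69 dq6 0.08 op 0.124 gf 60.4
```

Emit:
play_rows:
  xyz:
    - [0,0,0]
    - [0,0,0]
    - [0,0,0]
    - [0,0,0]
    - [0,0,0.1]
    - [0,0,0.1]
    - [0,0,0.2]
    - [0,0,0.2]
    - [0,0,0.3]
    - [0,0,0.3]
  rot:
    - [0,0,0.01]
    - [0,0,0.02]
    - [0,0,0.03]
    - [0,0,0.04]
    - [0,0,0.05]
    - [0,0,0.06]
    - [0,0,0.07]
    - [0,0,0.08]
    - [0,0,0.09]
    - [0,0,0.1]
  grip: [0,0,0,0,0,0,0,0,0,0]

```text
time_s: 40.25
eef_pos: [0.6396, -0.0866, 0.1588]
eef_rot: [-0.001, 0.973, 0.229, -0.003]
wrist_force: [-14.9, 3.9, 10.5]
opening: 0.125
grasp_force: 60.6
```

```bash
python3 st.py
```

```text
t 40.25 p [ 0.6396 -0.0866  0.1588] psi 0.4626 F [-14.9   3.9  10.5] T [0.685 2.493 0.419] tau6 0.321 q6 0.79 dq6 0.078 op 0.125 gf 60.6
```

Emit:
play_rows:
  xyz:
    - [0,0,0]
    - [0,0,0]
    - [0,0,0]
    - [0,0,0]
    - [0,0,0.1]
    - [0,0,0.1]
    - [0,0,0.2]
    - [0,0,0.2]
    - [0,0,0.3]
    - [0,0,0.3]
  rot:
    - [0,0,0.01]
    - [0,0,0.02]
    - [0,0,0.03]
    - [0,0,0.04]
    - [0,0,0.05]
    - [0,0,0.06]
    - [0,0,0.07]
    - [0,0,0.08]
    - [0,0,0.09]
    - [0,0,0.1]
  grip: [0,0,0,0,0,0,0,0,0,0]

```text
time_s: 41.5
eef_pos: [0.6395, -0.0865, 0.1586]
eef_rot: [-0.001, 0.984, 0.18, -0.003]
wrist_force: [-15.6, 5.0, 12.1]
opening: 0.128
grasp_force: 60.7
```

```bash
python3 st.py
```

```text
t 41.5 p [ 0.6395 -0.0865  0.1586] psi 0.3626 F [-15.6   5.   12.1] T [0.763 2.552 0.485] tau6 0.359 q6 0.89 dq6 0.077 op 0.128 gf 60.7
```

Emit:
play_rows:
  xyz:
    - [0,0,0]
    - [0,0,0]
    - [0,0,-50]
    - [-26,-45,-50]
    - [-52,-90,-50]
    - [-78,-135,-50]
    - [-105,-181,-50]
    - [-105,-181,-20]
    - [-105,-181,-1]
    - [-105,-181,-1]
  rot:
    - [0,0,0]
    - [0,0,0]
    - [0,0,0]
    - [0,0,-0.1]
    - [0,0,-0.2]
    - [0,0,-0.291]
    - [0,0,-0.291]
    - [0,0,-0.291]
    - [0,0,-0.291]
    - [0,0,-0.291]
  grip: [0.45,0.45,0.45,0.45,0.45,0.45,0.45,0.45,0.45,0.45]

```text
time_s: 42.75
eef_pos: [0.4793, 0.0443, 0.1571]
eef_rot: [-0.0, 0.947, 0.32, -0.001]
wrist_force: [-0.3, -0.2, 0.5]
opening: 0.447
grasp_force: 0.0
```

```bash
python3 st.py;  python3 - <<'E'
from h import *
from bench import readout
o=readout.get_obs();print(shift(o["eef_pos"],psi_of(o["eef_rot"]),[.4767,.0457,.156],.6533))
E
```

```text
t 42.75 p [0.4793 0.0443 0.1571] psi 0.6519 F [-0.3 -0.2  0.5] T [ 0.013  0.021 -0.073] tau6 0.0 q6 0.76 dq6 0.001 op 0.447 gf 0.0
(array([-1.2, -2.7,  1.1]), np.float64(-0.001))
```

Emit:
play_rows:
  xyz:
    - [-1.2,-2.7,0]
    - [-1.2,-2.7,0]
    - [-1.2,-2.7,0]
    - [-1.2,-2.7,0]
    - [-1.2,-2.7,0]
    - [-1.2,-2.7,0]
    - [-1.2,-2.7,0]
    - [-1.2,-2.7,0]
    - [-1.2,-2.7,0]
    - [-1.2,-2.7,0]
  rot:
    - [0,0,0]
    - [0,0,0]
    - [0,0,0]
    - [0,0,-0.03]
    - [0,0,-0.05]
    - [0,0,-0.04]
    - [0,0,-0.03]
    - [0,0,-0.02]
    - [0,0,-0.01]
    - [0,0,0]
  grip: [0.45,0,0,0,0,0,0,0,0,0]

```text
time_s: 44.0
eef_pos: [0.4775, 0.046, 0.1588]
eef_rot: [-0.0, 0.947, 0.321, 0.0]
wrist_force: [-3.8, 2.7, 6.4]
opening: 0.127
grasp_force: 59.1
```

```bash
python3 st.py
```

```text
t 44.0 p [0.4775 0.046  0.1588] psi 0.6527 F [-3.8  2.7  6.4] T [0.49  0.554 0.507] tau6 0.386 q6 0.77 dq6 0.078 op 0.127 gf 59.1
```

Emit:
play_rows:
  xyz:
    - [0,0,0]
    - [0,0,0]
    - [0,0,-45]
    - [32,19,-45]
    - [64,38,-45]
    - [96,57,-45]
    - [126.7,77.3,-45]
    - [126.7,77.3,-45]
    - [126.7,77.3,-20]
    - [126.7,77.3,0]
  rot:
    - [0,0,0]
    - [0,0,0]
    - [0,0,-0.05]
    - [0,0,-0.22]
    - [0,0,-0.4]
    - [0,0,-0.58]
    - [0,0,-0.76]
    - [0,0,-0.94]
    - [0,0,-1.012]
    - [0,0,-1.012]
  grip: [0.45,0.45,0.45,0.45,0.45,0.45,0.45,0.45,0.45,0.45]

```text
time_s: 45.25
eef_pos: [0.6248, 0.0608, 0.1564]
eef_rot: [-0.0, 0.674, 0.739, -0.0]
wrist_force: [-0.1, -0.1, -0.3]
opening: 0.449
grasp_force: 0.0
```

```bash
python3 st.py;  python3 - <<'E'
from h import *
from bench import readout
o=readout.get_obs();print(shift(o["eef_pos"],psi_of(o["eef_rot"]),[.6243,.0611,.157],1.665))
E
```

```text
t 45.25 p [0.6248 0.0608 0.1564] psi 1.6629 F [-0.1 -0.1 -0.3] T [-0.034 -0.046  0.015] tau6 -0.428 q6 -0.18 dq6 0.035 op 0.449 gf 0.0
(array([ 0.3, -0.5, -0.6]), np.float64(-0.002))
```

Emit:
play_rows:
  xyz:
    - [0.3,-0.5,-0.6]
    - [0.3,-0.5,-0.6]
    - [0.3,-0.5,-0.6]
    - [0.3,-0.5,-0.6]
    - [0.3,-0.5,-0.6]
    - [0.3,-0.5,-0.6]
    - [0.3,-0.5,-0.6]
    - [0.3,-0.5,-0.6]
    - [0.3,-0.5,-0.6]
    - [0.3,-0.5,-0.6]
  rot:
    - [0,0,0]
    - [0,0,0]
    - [0,0,0]
    - [0,0,-0.03]
    - [0,0,-0.05]
    - [0,0,-0.04]
    - [0,0,-0.03]
    - [0,0,-0.02]
    - [0,0,-0.01]
    - [0,0,0]
  grip: [0,0,0,0,0,0,0,0,0,0]

```text
time_s: 46.5
eef_pos: [0.6241, 0.0612, 0.1579]
eef_rot: [-0.0, 0.674, 0.739, -0.0]
wrist_force: [0.8, -0.1, -13.2]
opening: 0.125
grasp_force: 60.6
```

```bash
python3 st.py
```

```text
t 46.5 p [0.6241 0.0612 0.1579] psi 1.6633 F [  0.8  -0.1 -13.2] T [-0.009 -0.043  0.473] tau6 0.377 q6 -0.18 dq6 0.079 op 0.125 gf 60.6
```

Emit:
play_rows:
  xyz:
    - [0,0,0]
    - [0,0,0]
    - [0,0,-45]
    - [-38,-36,-45]
    - [-76,-72,-45]
    - [-114,-109,-45]
    - [-152,-146,-45]
    - [-152,-146,-20]
    - [-152,-146,0]
    - [-152,-146,0]
  rot:
    - [0,0,0]
    - [0,0,0]
    - [0,0,0]
    - [0,0,0.15]
    - [0,0,0.3]
    - [0,0,0.456]
    - [0,0,0.456]
    - [0,0,0.456]
    - [0,0,0.456]
    - [0,0,0.456]
  grip: [0.45,0.45,0.45,0.45,0.45,0.45,0.45,0.45,0.45,0.45]

```text
time_s: 47.75
eef_pos: [0.4929, -0.1038, 0.1584]
eef_rot: [-0.0, 0.823, 0.568, -0.0]
wrist_force: [0.7, -0.6, 0.4]
opening: 0.449
grasp_force: 0.0
```

```bash
python3 st.py;  python3 - <<'E'
from h import *
from bench import readout
o=readout.get_obs();print(shift(o["eef_pos"],psi_of(o["eef_rot"]),[.4932,-.1036,.1575],1.207))
E
```

```text
t 47.75 p [ 0.4929 -0.1038  0.1584] psi 1.2071 F [ 0.7 -0.6  0.4] T [-0.016 -0.008 -0.009] tau6 0.001 q6 -0.08 dq6 0.001 op 0.449 gf 0.0
(array([0.3, 0.2, 0.9]), np.float64(0.0))
```

Emit:
play_rows:
  xyz:
    - [0,0,0]
    - [0,0,0]
    - [0,0,0]
    - [0,0,0]
    - [0,0,0]
    - [0,0,0]
    - [0,0,0]
    - [0,0,0]
    - [0,0,0]
    - [0,0,0]
  rot:
    - [0,0,0]
    - [0,0,0]
    - [0,0,0]
    - [0,0,-0.03]
    - [0,0,-0.05]
    - [0,0,-0.04]
    - [0,0,-0.03]
    - [0,0,-0.02]
    - [0,0,-0.01]
    - [0,0,0]
  grip: [0,0,0,0,0,0,0,0,0,0]

```text
time_s: 49.0
eef_pos: [0.4929, -0.1035, 0.16]
eef_rot: [-0.0, 0.823, 0.568, -0.001]
wrist_force: [-7.7, 1.6, 9.4]
opening: 0.124
grasp_force: 59.3
```

```bash
python3 st.py
```

```text
t 49.0 p [ 0.4929 -0.1035  0.16  ] psi 1.2093 F [-7.7  1.6  9.4] T [0.3   1.186 0.441] tau6 0.352 q6 -0.08 dq6 0.079 op 0.124 gf 59.3
```

Emit:
play_rows:
  xyz:
    - [0,0,0]
    - [0,0,0]
    - [0,0,0]
    - [0,0,0]
    - [0,0,0]
    - [0,0,0]
    - [0,0,0.1]
    - [0,0,0.1]
    - [0,0,0.1]
    - [0,0,0.1]
  rot:
    - [0,0,0.01]
    - [0,0,0.02]
    - [0,0,0.03]
    - [0,0,0.04]
    - [0,0,0.05]
    - [0,0,0.06]
    - [0,0,0.07]
    - [0,0,0.08]
    - [0,0,0.09]
    - [0,0,0.1]
  grip: [0,0,0,0,0,0,0,0,0,0]

```text
time_s: 50.25
eef_pos: [0.4928, -0.1034, 0.1598]
eef_rot: [-0.0, 0.85, 0.527, -0.001]
wrist_force: [-6.6, 1.9, 8.9]
opening: 0.124
grasp_force: 59.3
```

```bash
python3 st.py
```

```text
t 50.25 p [ 0.4928 -0.1034  0.1598] psi 1.1094 F [-6.6  1.9  8.9] T [0.225 1.196 0.51 ] tau6 0.398 q6 0.02 dq6 0.079 op 0.124 gf 59.3
```

Emit:
play_rows:
  xyz:
    - [0,0,0]
    - [0,0,0]
    - [0,0,0]
    - [0,0,-40]
    - [0,0,-90]
    - [0,0,-130]
    - [0,0,-150]
    - [0,0,-150]
    - [0,0,-150]
    - [0,0,-150]
  rot:
    - [0,0,0]
    - [0,0,0]
    - [0,0,0]
    - [0,0,0]
    - [0,0,0]
    - [0,0,0]
    - [0,0,0]
    - [0,0,0]
    - [0,0,0]
    - [0,0,0]
  grip: [0.5,0.5,0.5,0.5,0.5,0.5,0.5,0.5,0.5,0.5]

```text
time_s: 51.5
eef_pos: [0.4926, -0.1034, 0.3066]
eef_rot: [-0.001, 0.85, 0.526, -0.001]
wrist_force: [0.3, -0.8, 1.8]
opening: 0.501
grasp_force: 0.0
```

```bash
python3 st.py; python3 -c "
from bench import ctrl
print(ctrl.hand_in())"
```

```text
t 51.5 p [ 0.4926 -0.1034  0.3066] psi 1.1077 F [ 0.3 -0.8  1.8] T [ 0.008 -0.059 -0.047] tau6 -0.0 q6 0.02 dq6 0.001 op 0.501 gf 0.0
the job is handed in; nothing more can be done
None
```

I screwed the cover down crosswise in two rounds and handed the job in at 51.5 s; no verdict came back, but by feel all four knobs clamp at about 60–70 N (noisy torque readings, roughly ±12 N), and I did not measure the cover's level or re-check the jars and mug.

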